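# Wind bonding film back into its cassette until the tail lets go, then stow it

## Task

Take the film winder's crank lightly by its knob and wind clockwise, as the orange arrow shows, until you feel the film's tail let go and the crank suddenly run light. Stop there, because half a turn more pulls the bare trailer in too. Then lift the film cassette out of its nest by the finger grip and set it down gently, flat in the black parts tray, leaving the other things on the bench where they are.

Things in the scene. Friction and masses are not known exactly. Their poses are not given: they have to be found in the camera images.
- winder: Hand film winder fixed to the worktop: aluminium plate 112 x 246 x 10 mm with a white gearbox and crank at its +y end, a dark film gate in the middle and the cassette's nest at its -y end (rails 10 mm high, 2 mm play all round). Origin: on the underside; z up, y along the plate. The cassette's centre lies 74 mm towards -y of it, the crank's axis 64 mm towards +y; the gearbox is 55 mm high.
- crank_axis (a point): Point on the crank's vertical axis, level with the knob's lower end. Film is wound in clockwise seen from above (orange arrow on the gearbox); the crank has no stop. The knob circles this axis at 36 mm radius. The steel crank arm ends 1 mm below this point, its hub screw 3 mm above it. The drag at the knob is 5 to 10 N while film comes in and below about 2.5 N once the tail has let go.
- knob: Black upright knob of the crank, 18 mm in diameter, 36 mm high, spinning freely about its own axis on the end of the crank arm, so it can be led round without turning the hand. Origin: centre of its lower end; z up. It may start anywhere on its circle.
- cassette: Grey closed film cassette, 62 x 84 x 24 mm (x, y, z), 0.13 to 0.2 kg, loose in the nest of the winder. Origin: centre of its underside, z up, y towards the gate and crank. On its flat top stands a black finger grip 12 mm wide (x), 48 mm long (y), from 24 to 41 mm above the origin.
- tray: Black parts tray, 80 x 125 x 16 mm (x, y, z), fixed; inside 76 x 120 mm, walls 2 mm, floor 2 mm above its origin (centre of the underside), z up, long side along y. The cassette fits in lengthwise only.
- loupe: Black eye loupe, 37 mm in diameter and 40 mm high, a bystander. Origin: centre of its underside.
- kapton_tape: Orange roll of tape, 72 mm in diameter and 12 mm high, lying flat, a bystander. Origin: centre of its underside.
- tweezers: Black tweezers, 127 mm long and 10 mm high, a bystander. Origin: under the middle, y along them.
- wipe_pack: White pack of wipes, 60 x 105 x 22 mm, a bystander. Origin: centre of its underside.
- film_gate (a point): Top of the brass cap on the film gate. Hidden inside, film runs from the cassette's lip to a braked spool that holds its tail. How much is out differs each time (0.6 to 2.1 crank turns) and shows nowhere. The tail lets go when the end of its bare trailer is 57 mm from the lip; the drag falls away within some 30 degrees. Half a turn more (end at 20 mm) and the trailer is lost in the cassette.

How it is judged:
By the outcome, as a careful person would: the job done as asked, in the order asked, and still so for the second after the job is handed in, with the robot touching nothing.
It also fails if it takes over 61 s, if anything falls off the work surface, if the arm or the gripper's body presses on something with over 40 N, if the wrist force passes 120 N, or if a joint passes its speed limit or range.

## Robot

A 6-joint arm with a two-finger parallel gripper is mounted at the origin on a cart in front of the work surface, level with it; the furniture and walls round the work are solid. World frame = base frame: x ahead of the robot, y to its left, z up, the work surface at z = 0. Lengths are in m, angles in degrees, forces in N, time in s.
With the tool pointing down it reaches from about 0.25 to 0.85 m from the base axis. Payload 12.5 kg.
Tool frame: the origin (TCP) lies between the finger pads; the fingertips stand 25 mm ahead of it and the grasp point (between the pads) lies 6 mm ahead of it; z points along the fingers, y is the direction in which the jaws open and shut (so a half turn about z gives the same grasp; the last joint's range is limited). The gripper opens to 93 mm and grips with 3 to 60 N. Pads are 15 mm wide; open, the fingers measure 128 mm over their backs; the gripper's body (75 mm by 188 mm) begins 65 mm behind the grasp point.
Start: joints at [-73.258, 20.094, 94.641, -0, 65.266, -4.847], TCP at [0.202, -0.511, 0.244] pointing down, gripper open.
Joint ranges: [-157.81, 157.81], [-45, 120.19], [0.68, 151.7], [-89.99, 269.99], [4.06, 180], [-164.3, 164.3]. Speed limits (degrees/s): [127.2, 127.2, 159.86, 180, 180, 180].

## Interface

Orientations are given as a 3x3 rotation matrix whose columns are the frame's x, y, z axes.
In Python, from bench import monitor, snapshot, camera_params, r gives the robot as it stands.
- The arm moves only by the tool arm_command, never from a script. Its argument "plan" is a list of rows, each a list of 4 numbers: the shift along the tool's x, y, z in m, then the turn about the tool's z in rad. In form: [[dx, dy, dz, turn], ...]. A call has 1 to 12 rows; each row shifts and turns the commanded pose from where the row before left it, along the tool's axes as they then stand; what a row does not reach is not made up. A row lasts 1/12 s, in which the tool goes at most 41.7 mm and 7.16 degrees, less where a joint would pass 70% of its speed; a pose out of reach is approached as far as the arm can. A call with a gripper value outside its range is refused whole. "jaw" is the closure, from -1 (fully open) to 1 (shut), set as the call begins (left out, the last holds). The fingers move at their own pace and stop on an object; "newtons" is the grip in N (left out, the last holds). Time passes only in rows, so rows that do not move let the fingers close. It gives the time, the measured TCP pose, the force and the opening at its end, in the units of the state.
- monitor.read_state(): the state, without advancing time (a new reading comes with each control period).
- snapshot(name): name is "scene" or "top"; returns the picture (384x512x3 uint8, red, green, blue); there is no depth.
- camera_params(name): a dict with "mtx" (3x3 intrinsics, pixels), "R" (3x3) and "t" (3): a world point X has camera coordinates R X + t. Camera axes: x right, y down, z forward; pixel columns grow to the right and rows downward; lengths in m; the calibration is good to about 2 mm. A picture is of the moment at which its call begins. camera_params takes no time and is no camera call.
- r.sign_off(): hands the job in, once; it reports no verdict.
The state is a dict: "t": time; "joint_positions": joint angles; "qd": joint speeds; "effort": joint torques, N m; "tool_pos": TCP position; "eef_rot": TCP orientation; "ft_force": force on the tool from outside, world axes, zero at the start; "ft_torque": the same for the moment, N m; "grip_width": opening from 0.0 (shut) to 1.0 (fully open).
Only numpy, scipy, OpenCV 4.12 (cv2) and the standard library are available. Lean on these libraries where they do the work, as an engineer would, in place of code of your own. Each camera call takes 0.05 s, during which the arm holds its last target.

## Working session

There is one attempt and no reset: what is moved stays moved. The work goes in short steps, Python scripts to look and compute and a tool call to move; the robot and the scene stay as the last step left them, time stands still between calls to the robot, and variables do not carry over. Pictures are saved under pics/ and viewed, and the job is handed in when it is done.

Besides the shell and the picture viewer there is one more tool, called after "Call:" as name(argument=value, ...) on one line, values as JSON. arm_command: Moves the arm, as the interface text tells. Its arguments: {"type":"object","properties":{"plan":{"type":"array"},"jaw":{"type":"number"},"newtons":{"type":"number"}},"required":["plan"]}

```bash
ls; mkdir -p pics
python3 - <<'E'
from bench import monitor, snapshot, camera_params, r
import cv2
s=monitor.read_state(); print(s)
for n in("scene","top"):
    im=snapshot(n); cv2.imwrite(f"pics/{n}0.png",im[:,:,::-1]); p=camera_params(n); print(n,p)
E
```

```text
pics
{'t': 0.0, 'joint_positions': array([-7.32585257e+01,  2.01211339e+01,  9.46765027e+01,  1.25566171e-04,
        6.52658446e+01, -4.84484082e+00]), 'qd': array([-0.03593425, -0.03357137,  0.03146656, -0.00067402,  0.05961558,
       -0.03142089]), 'effort': array([-1.54511490e-04, -4.97327864e+01, -2.85253394e+01,  6.99122250e-02,
        2.56850675e-02, -1.15701928e-04]), 'tool_pos': array([ 0.20230141, -0.51110667,  0.24313501]), 'eef_rot': array([[ 9.29864738e-01,  3.67901439e-01, -3.17244067e-04],
       [ 3.67901564e-01, -9.29864137e-01,  1.06156540e-03],
       [ 9.55575589e-05, -1.10382682e-03, -9.99999386e-01]]), 'ft_force': array([-0.61596183,  0.33026945,  0.64782942]), 'ft_torque': array([ 0.0428313 ,  0.04487807, -0.0036804 ]), 'grip_width': 1.0003795434024099}
scene {'mtx': array([[455.21688151,   0.        , 259.87831719],
       [  0.        , 455.21688151, 184.20332595],
       [  0.        ,   0.        ,   1.        ]]), 'R': array([[-0.73134942, -0.68164791,  0.02200343],
       [-0.42255008,  0.42756342, -0.79915014],
       [ 0.53533116, -0.59375555, -0.60072864]]), 't': array([0.34697449, 0.28592744, 0.74009072])}
top {'mtx': array([[368.22998562,   0.        , 254.80291886],
       [  0.        , 368.22998562, 190.10427053],
       [  0.        ,   0.        ,   1.        ]]), 'R': array([[ 0.01574818, -0.99987353, -0.00221955],
       [-0.99704764, -0.01553675, -0.07519718],
       [ 0.07515318,  0.00339721, -0.99716621]]), 't': array([-0.01167728,  0.53146941,  0.96545918])}
```

View pics/scene0.png

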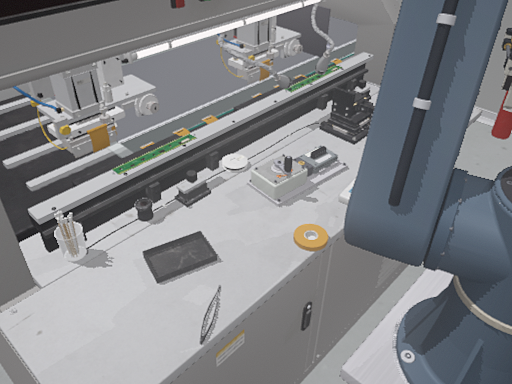

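View pics/top0.png

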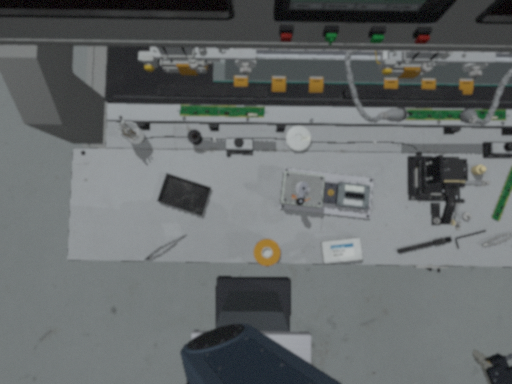

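The scene view shows the winder near (295,172), the knob at (288,163), and the tray at (180,256). In the top view the winder is at (328,193) and the tray at (185,195). I'll zoom in next.

Run:
```python
import cv2
a=cv2.imread("pics/top0.png")
cv2.imwrite("pics/top0w.png",cv2.resize(a[160:225,270:385],None,fx=6.5,fy=6.5,interpolation=cv2.INTER_CUBIC))
cv2.imwrite("pics/top0t.png",cv2.resize(a[165:225,145:225],None,fx=8,fy=8,interpolation=cv2.INTER_CUBIC))
b=cv2.imread("pics/scene0.png")
cv2.imwrite("pics/scene0w.png",cv2.resize(b[135:210,240:355],None,fx=6.5,fy=6.5,interpolation=cv2.INTER_CUBIC))
```

```text
(no output)
```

View pics/top0w.png

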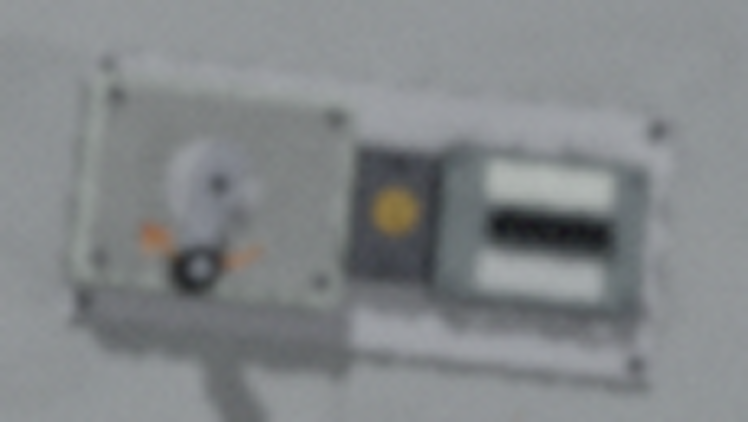

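View pics/top0t.png

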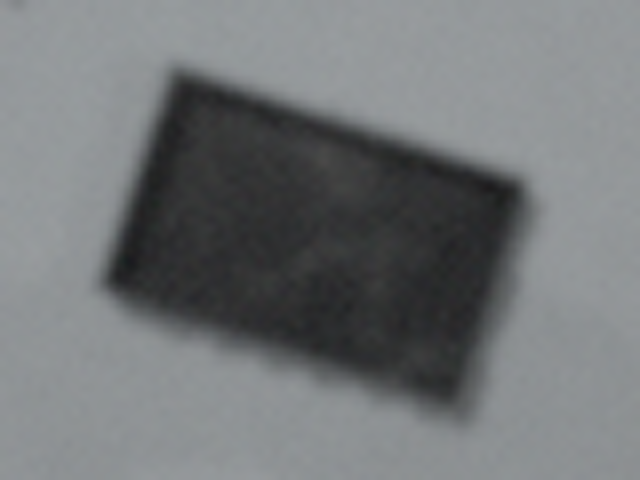

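View pics/scene0w.png

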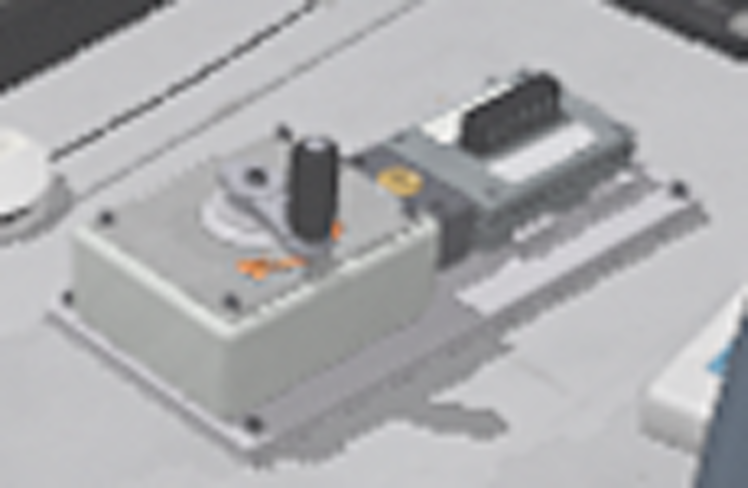

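```bash
cat > h.py <<'E'
import numpy as np
P={}
def cams():
    from bench import camera_params
    for n in("scene","top"): P[n]=camera_params(n)
def ray(n,u,v):
    p=P[n]; R=p["R"]; o=-R.T@p["t"]; d=R.T@np.linalg.solve(p["mtx"],[u,v,1.]); return o,d/np.linalg.norm(d)
def plane(n,u,v,z):
    o,d=ray(n,u,v); return o+d*(z-o[2])/d[2]
def tri(us,ut):
    A=np.zeros((3,3));b=np.zeros(3);L=[]
    for n,q in(("scene",us),("top",ut)):
        o,d=ray(n,*q);M=np.eye(3)-np.outer(d,d);A+=M;b+=M@o;L.append((M,o))
    X=np.linalg.solve(A,b); return X,[np.linalg.norm(M@(X-o))*1e3 for M,o in L]
def proj(n,X):
    p=P[n];c=p["R"]@X+p["t"];q=p["mtx"]@c;return q[:2]/q[2]
def un(q,s,o): return ((q[0]+.5)/s-.5+o[0],(q[1]+.5)/s-.5+o[1])
E
python3 - <<'E'
from h import *; cams(); np.set_printoptions(precision=4,suppress=True)
S=lambda *q: un(q,6.5,(240,135)); T=lambda *q: un(q,6.5,(270,160)); Y=lambda *q: un(q,8,(145,165))
for n,s,t in [("hub",(257,177),(217,183)),("knobtop",(316,147),(200,268)),("cap",(400,180),(397,212)),
 ("gA",(283,132),(338,118)),("gB",(106,217),(117,95)),("gC",(232,300),(98,257)),("pD",(680,188),(634,365)),("pC",(254,424),(82,305)),("gripnear",(467,118),(490,225)),("gripfar",(548,82),(612,237))]:
    print(n,*tri(S(*s),T(*t)))
print("plate screws z=.011")
for q in [(107,62),(657,130),(634,365),(82,305)]: print(plane("top",*T(*q),.011))
print("tray rim z=.016")
c=[plane("top",*Y(*q),.016) for q in [(175,70),(524,185),(465,415),(107,288)]]
for x in c: print(x)
print(np.mean(c,0),[np.linalg.norm(c[i]-c[i-1]) for i in range(4)])
E
```

```text
hub [ 0.5347 -0.1261  0.0727] [np.float64(1.1493587119659807), np.float64(1.1493587119660298)]
knobtop [ 0.5001 -0.1154  0.1068] [np.float64(0.7334985205733493), np.float64(0.7334985205734175)]
cap [ 0.5272 -0.2031  0.0379] [np.float64(0.8011849225225236), np.float64(0.8011849225224751)]
gA [ 0.5632 -0.1759  0.0556] [np.float64(0.5885382513596281), np.float64(0.5885382513597405)]
gB [ 0.5712 -0.0878  0.0564] [np.float64(0.3408210054985296), np.float64(0.34082100549855426)]
gC [ 0.506  -0.0813  0.0566] [np.float64(1.0764172862805823), np.float64(1.076417286280568)]
pD [ 0.467  -0.306   0.0133] [np.float64(1.2189311507383125), np.float64(1.218931150738411)]
pC [ 0.4889 -0.0777  0.0131] [np.float64(0.23374035107088706), np.float64(0.2337403510709688)]
gripnear [ 0.522  -0.2366  0.0528] [np.float64(0.14292581126218615), np.float64(0.1429258112622803)]
gripfar [ 0.5188 -0.2859  0.0484] [np.float64(0.5470747301855429), np.float64(0.5470747301855093)]
plate screws z=.011
[ 0.5907 -0.0871  0.011 ]
[ 0.5657 -0.3162  0.011 ]
[ 0.468  -0.3059  0.011 ]
[ 0.4892 -0.0777  0.011 ]
tray rim z=.016
[0.5736 0.2357 0.016 ]
[0.5365 0.1171 0.016 ]
[0.4591 0.1349 0.016 ]
[0.4997 0.2561 0.016 ]
[0.5172 0.1859 0.016 ] [np.float64(0.0766384382002056), np.float64(0.12433207510356739), np.float64(0.07942680382625451), np.float64(0.12781756780280054)]
```

Run:
```python
from h import *; import cv2; cams(); np.set_printoptions(precision=4,suppress=True)
a=cv2.imread("pics/top0.png"); b=cv2.imread("pics/scene0.png")
for n,im,(x0,y0,x1,y1),th in(("top",a,(145,165,225,225),95),("scene",b,(130,222,230,290),110)):
    c=cv2.resize(im[y0:y1,x0:x1],None,fx=8,fy=8,interpolation=cv2.INTER_CUBIC)
    m=(cv2.cvtColor(c,cv2.COLOR_BGR2GRAY)<th).astype(np.uint8)
    k=max(cv2.findContours(m,cv2.RETR_EXTERNAL,cv2.CHAIN_APPROX_NONE)[0],key=cv2.contourArea)
    pts=np.array([plane(n,*un(q[0],8,(x0,y0)),.016)[:2] for q in k],np.float32)
    # outline on rim plane
    (cx,cy),(w,h),ang=cv2.minAreaRect(pts*1000); print(n,cx,cy,w,h,ang)
```

```text
top 516.4207153320312 186.11668395996094 130.07974243164062 81.79446411132812 73.00521087646484
scene 510.6891174316406 190.50282287597656 127.87271118164062 92.79821014404297 73.1104965209961
```

Call:
arm_command(plan=[[0,0,0,-0.119],[0,0,0,-0.119],[0,0,0,-0.119],[0,0,0,-0.119],[0,0,0,-0.119],[0,0,0,-0.119],[0,0,0,-0.119],[0,0,0,-0.119],[0,0,0,-0.119],[0,0,0,-0.123]], jaw=0.1, newtons=15)

```text
t: 0.93
tool_pos: [0.2023, -0.5112, 0.2433]
eef_rot: [[-0.006, 1.0, -0.0], [1.0, 0.006, 0.001], [0.001, -0.0, -1.0]]
ft_force: [0.4, 0.0, 1.2]
grip_width: 0.455
```

Call:
arm_command(plan=[[0.0328,0.025,0,0],[0.0328,0.025,0,0],[0.0328,0.025,0,0],[0.0328,0.025,0,0],[0.0328,0.025,0,0],[0.0328,0.025,0,0],[0.0328,0.025,0,0],[0.0328,0.025,0,0],[0.0328,0.025,0,0],[0.0328,0.025,0,0],[0.0328,0.025,0,0],[0.0328,0.025,0,-0.006]])

```text
t: 1.93
tool_pos: [0.5032, -0.1158, 0.2435]
eef_rot: [[-0.006, 1.0, -0.0], [1.0, 0.006, 0.0], [0.0, -0.0, -1.0]]
ft_force: [-0.4, -1.6, 0.1]
grip_width: 0.448
```

Call:
arm_command(plan=[[0,0,0.02,0],[0,0,0.02,0],[0,0,0.02,0],[0,0,0.015,0],[0,0,0,0]])

```text
t: 2.35
tool_pos: [0.5009, -0.1172, 0.1658]
eef_rot: [[-0.006, 1.0, -0.005], [1.0, 0.006, 0.002], [0.002, -0.005, -1.0]]
ft_force: [-0.1, 0.1, -0.3]
grip_width: 0.452
```

Run:
```python
from bench import *
import cv2
s=monitor.read_state(); print(s['t'],s['tool_pos'],s['eef_rot'][:,0],s['joint_positions'],s['ft_force'])
a=snapshot("scene")[:,:,::-1]; cv2.imwrite("pics/s1.png",a); cv2.imwrite("pics/s1w.png",cv2.resize(a[85:210,220:375],None,fx=5,fy=4.8,interpolation=cv2.INTER_CUBIC))
a=snapshot("top")[:,:,::-1];cv2.imwrite("pics/t1w.png",cv2.resize(a[150:235,260:385],None,fx=6,fy=6,interpolation=cv2.INTER_CUBIC))
```

```text
2.35 [ 0.50090765 -0.1171802   0.16578518] [-0.00622177  0.99997928  0.00165501] [-1.83530206e+01  2.22340939e+01  1.03969006e+02  4.13073446e-04
  5.40915265e+01 -1.87099786e+01] [-0.10893657  0.07301296 -0.26191628]
```

View pics/s1w.png

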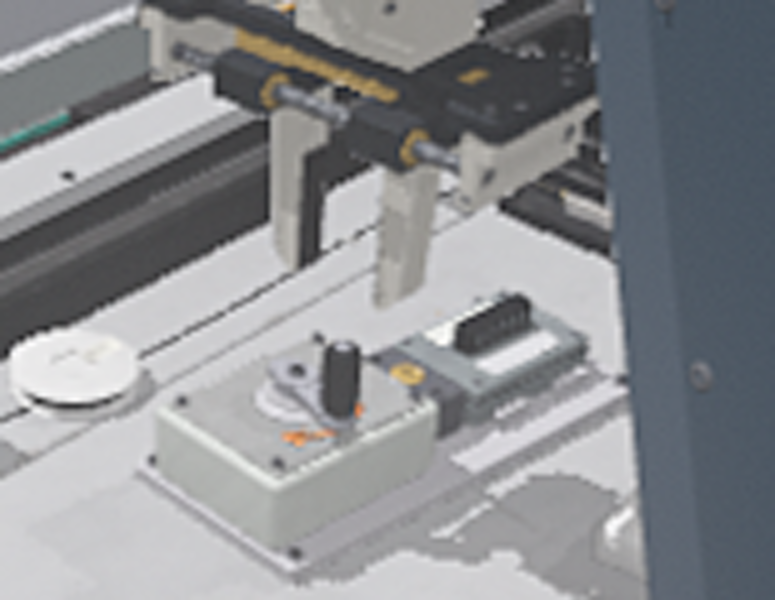

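View pics/t1w.png

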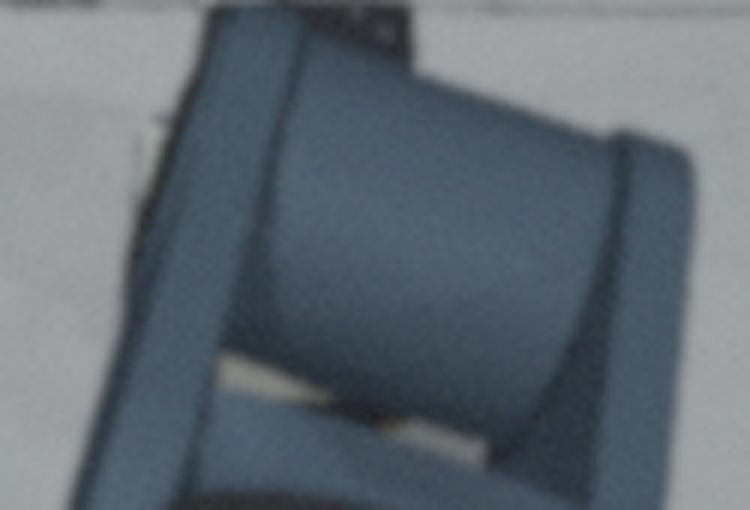

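The scene view shows the open fingers centred above the knob at crop (342,347), with the tips at (295,265) and (385,300). I'll descend and close.

Call:
arm_command(plan=[[0.0016,-0.001,0.02,0],[0,0,0.02,0],[0,0,0.015,0],[0,0,0.009,0],[0,0,0,0],[0,0,0,0]])

```text
t: 2.95
tool_pos: [0.5018, -0.1164, 0.1054]
eef_rot: [[-0.006, 1.0, 0.001], [1.0, 0.006, -0.0], [-0.0, 0.001, -1.0]]
ft_force: [-0.8, 0.6, -0.2]
grip_width: 0.449
```

Call:
arm_command(plan=[[0,0,0,0],[0,0,0,0],[0,0,0,0],[0,0,0,0],[0,0,0,0],[0,0,0,0]], jaw=1, newtons=15)

```text
t: 3.45
tool_pos: [0.5007, -0.116, 0.1047]
eef_rot: [[-0.006, 1.0, -0.002], [1.0, 0.006, 0.001], [0.001, -0.002, -1.0]]
ft_force: [-6.1, -0.1, 3.9]
grip_width: 0.192
```

```bash
cat > tab.py <<'E'
import sys,numpy as np
# phi0, rows, step deg, [corr dx world mm, dy]
p0,n,st=map(float,sys.argv[1:4])
p=np.radians(p0-st*np.arange(int(n)+1)); X=np.round(36*np.c_[np.sin(p),np.cos(p)],1)/1000
D=np.diff(X,axis=0)
for i in range(0,int(n),6): print("phi_end",p0-st*(i+6),"["+", ".join(f"[{a:.4f}, {b:.4f}, 0, 0]" for a,b in D[i:i+6])+"]")
E
python3 tab.py 162.8 72 5
```

```text
phi_end 132.8 [[0.0030, 0.0011, 0, 0], [0.0029, 0.0013, 0, 0], [0.0027, 0.0015, 0, 0], [0.0026, 0.0018, 0, 0], [0.0024, 0.0020, 0, 0], [0.0022, 0.0022, 0, 0]]
phi_end 102.80000000000001 [[0.0020, 0.0024, 0, 0], [0.0019, 0.0026, 0, 0], [0.0015, 0.0027, 0, 0], [0.0014, 0.0028, 0, 0], [0.0011, 0.0030, 0, 0], [0.0008, 0.0030, 0, 0]]
phi_end 72.80000000000001 [[0.0006, 0.0031, 0, 0], [0.0003, 0.0031, 0, 0], [0.0000, 0.0032, 0, 0], [-0.0003, 0.0031, 0, 0], [-0.0005, 0.0031, 0, 0], [-0.0008, 0.0030, 0, 0]]
phi_end 42.80000000000001 [[-0.0011, 0.0030, 0, 0], [-0.0013, 0.0029, 0, 0], [-0.0015, 0.0027, 0, 0], [-0.0018, 0.0026, 0, 0], [-0.0020, 0.0024, 0, 0], [-0.0022, 0.0022, 0, 0]]
phi_end 12.800000000000011 [[-0.0024, 0.0020, 0, 0], [-0.0026, 0.0019, 0, 0], [-0.0027, 0.0015, 0, 0], [-0.0028, 0.0014, 0, 0], [-0.0030, 0.0011, 0, 0], [-0.0030, 0.0008, 0, 0]]
phi_end -17.19999999999999 [[-0.0031, 0.0006, 0, 0], [-0.0031, 0.0003, 0, 0], [-0.0032, 0.0000, 0, 0], [-0.0031, -0.0003, 0, 0], [-0.0031, -0.0005, 0, 0], [-0.0030, -0.0008, 0, 0]]
phi_end -47.19999999999999 [[-0.0030, -0.0011, 0, 0], [-0.0
[... 283 characters left out ...]
[-0.0008, -0.0030, 0, 0]]
phi_end -107.19999999999999 [[-0.0006, -0.0031, 0, 0], [-0.0003, -0.0031, 0, 0], [0.0000, -0.0032, 0, 0], [0.0003, -0.0031, 0, 0], [0.0005, -0.0031, 0, 0], [0.0008, -0.0030, 0, 0]]
phi_end -137.2 [[0.0011, -0.0030, 0, 0], [0.0013, -0.0029, 0, 0], [0.0015, -0.0027, 0, 0], [0.0018, -0.0026, 0, 0], [0.0020, -0.0024, 0, 0], [0.0022, -0.0022, 0, 0]]
phi_end -167.2 [[0.0024, -0.0020, 0, 0], [0.0026, -0.0019, 0, 0], [0.0027, -0.0015, 0, 0], [0.0028, -0.0014, 0, 0], [0.0030, -0.0011, 0, 0], [0.0030, -0.0008, 0, 0]]
phi_end -197.2 [[0.0031, -0.0006, 0, 0], [0.0031, -0.0003, 0, 0], [0.0032, 0.0000, 0, 0], [0.0031, 0.0003, 0, 0], [0.0031, 0.0005, 0, 0], [0.0030, 0.0008, 0, 0]]
```

First I take out the 1 mm x preload, then wind the first 30°.

Call:
arm_command(plan=[[0,-0.001,0,0],[0,0,0,0]])

```text
t: 3.62
tool_pos: [0.5004, -0.1162, 0.1047]
eef_rot: [[-0.006, 1.0, 0.0], [1.0, 0.006, -0.0], [-0.0, 0.0, -1.0]]
ft_force: [-1.8, 1.3, 1.0]
grip_width: 0.192
```

Call:
arm_command(plan=[[0.003,0.0011,0,0],[0.0029,0.0013,0,0],[0.0027,0.0015,0,0],[0.0026,0.0018,0,0],[0.0024,0.002,0,0],[0.0022,0.0022,0,0]])

```text
t: 4.12
tool_pos: [0.5096, -0.1012, 0.1044]
eef_rot: [[-0.007, 1.0, -0.002], [1.0, 0.007, -0.002], [-0.002, -0.002, -1.0]]
ft_force: [-8.2, -13.1, -1.0]
grip_width: 0.192
```

Call:
arm_command(plan=[[0.002,0.0024,0,0],[0.0019,0.0026,0,0],[0.0015,0.0027,0,0],[0.0014,0.0028,0,0],[0.0011,0.003,0,0],[0.0008,0.003,0,0]])

```text
t: 4.62
tool_pos: [0.5253, -0.0924, 0.1041]
eef_rot: [[-0.007, 1.0, -0.004], [1.0, 0.007, -0.002], [-0.002, -0.004, -1.0]]
ft_force: [-9.1, -12.8, 0.3]
grip_width: 0.192
```

Call:
arm_command(plan=[[0.0006,0.0031,0,0],[0.0003,0.0031,0,0],[0.0,0.0032,0,0],[-0.0003,0.0031,0,0],[-0.0005,0.0031,0,0],[-0.0008,0.003,0,0]])

```text
t: 5.12
tool_pos: [0.5427, -0.0923, 0.1038]
eef_rot: [[-0.007, 1.0, -0.007], [1.0, 0.007, -0.0], [-0.0, -0.007, -1.0]]
ft_force: [-13.6, -6.0, 5.0]
grip_width: 0.195
```

Call:
arm_command(plan=[[-0.0011,0.003,0,0],[-0.0013,0.0029,0,0],[-0.0015,0.0027,0,0],[-0.0018,0.0026,0,0],[-0.002,0.0024,0,0],[-0.0022,0.0022,0,0]])

```text
t: 5.62
tool_pos: [0.5586, -0.1012, 0.1038]
eef_rot: [[-0.006, 1.0, -0.007], [1.0, 0.006, 0.002], [0.002, -0.007, -1.0]]
ft_force: [-14.7, 1.0, 6.1]
grip_width: 0.196
```

```bash
python3 - <<'E'
import numpy as np
from scipy.optimize import least_squares
p=np.array([(.5004,-.1162),(.5096,-.1012),(.5253,-.0924),(.5427,-.0923),(.5586,-.1012)])
s=least_squares(lambda c:np.hypot(*(p-c[:2]).T)-.036,[.534,-.126]);print(s.x,s.fun*1e3)
d=p-s.x;print(np.degrees(np.arctan2(d[:,1],d[:,0])))
E
python3 tab.py 42.8 72 5|head -3
```

```text
[ 0.53434032 -0.12741563] [-0.25457383  0.04639276  0.16381426  0.09697366 -0.28178015]
[161.71378849 133.34160026 104.47647285  76.60932717  47.21913155]
phi_end 12.799999999999997 [[-0.0024, 0.0020, 0, 0], [-0.0026, 0.0019, 0, 0], [-0.0027, 0.0015, 0, 0], [-0.0028, 0.0014, 0, 0], [-0.0030, 0.0011, 0, 0], [-0.0030, 0.0008, 0, 0]]
phi_end -17.200000000000003 [[-0.0031, 0.0006, 0, 0], [-0.0031, 0.0003, 0, 0], [-0.0032, 0.0000, 0, 0], [-0.0031, -0.0003, 0, 0], [-0.0031, -0.0005, 0, 0], [-0.0030, -0.0008, 0, 0]]
phi_end -47.2 [[-0.0030, -0.0011, 0, 0], [-0.0029, -0.0013, 0, 0], [-0.0027, -0.0015, 0, 0], [-0.0026, -0.0018, 0, 0], [-0.0024, -0.0020, 0, 0], [-0.0022, -0.0022, 0, 0]]
```

Call:
arm_command(plan=[[-0.0028,0.0016,0,0],[-0.0029,0.0016,0,0],[-0.0027,0.0015,0,0],[-0.0028,0.0014,0,0],[-0.003,0.0011,0,0],[-0.003,0.0008,0,0]])

```text
t: 6.12
tool_pos: [0.5678, -0.1174, 0.1041]
eef_rot: [[-0.006, 1.0, -0.004], [1.0, 0.006, 0.003], [0.003, -0.004, -1.0]]
ft_force: [-8.3, 10.0, 5.4]
grip_width: 0.191
```

Call:
arm_command(plan=[[-0.0031,0.0006,0,0],[-0.0031,0.0003,0,0],[-0.0032,0.0,0,0],[-0.0031,-0.0003,0,0],[-0.0031,-0.0005,0,0],[-0.003,-0.0008,0,0]])

```text
t: 6.62
tool_pos: [0.5691, -0.1358, 0.1046]
eef_rot: [[-0.006, 1.0, 0.001], [1.0, 0.006, 0.003], [0.003, 0.001, -1.0]]
ft_force: [2.2, 9.4, 0.3]
grip_width: 0.19
```

Call:
arm_command(plan=[[-0.003,-0.0011,0,0],[-0.0029,-0.0013,0,0],[-0.0027,-0.0015,0,0],[-0.0026,-0.0018,0,0],[-0.0024,-0.002,0,0],[-0.0022,-0.0022,0,0]])

```text
t: 7.12
tool_pos: [0.5617, -0.1528, 0.1054]
eef_rot: [[-0.006, 1.0, 0.007], [1.0, 0.006, -0.0], [-0.0, 0.007, -1.0]]
ft_force: [13.5, 6.2, -4.9]
grip_width: 0.191
```

Call:
arm_command(plan=[[-0.002,-0.0024,0,0],[-0.0019,-0.0026,0,0],[-0.0015,-0.0027,0,0],[-0.0014,-0.0028,0,0],[-0.0011,-0.003,0,0],[-0.0008,-0.003,0,0]])

```text
t: 7.62
tool_pos: [0.5468, -0.1634, 0.1061]
eef_rot: [[-0.006, 1.0, 0.012], [1.0, 0.006, -0.003], [-0.004, 0.012, -1.0]]
ft_force: [15.0, -6.1, -5.8]
grip_width: 0.193
```

Call:
arm_command(plan=[[-0.0012,-0.0031,0,0],[-0.0008,-0.0031,0,0],[-0.0002,-0.0032,0,0],[0.0003,-0.0031,0,0],[0.0005,-0.0031,0,0],[0.0008,-0.003,0,0]])

```text
t: 8.12
tool_pos: [0.5271, -0.1648, 0.1059]
eef_rot: [[-0.006, 1.0, 0.009], [1.0, 0.006, -0.004], [-0.004, 0.009, -1.0]]
ft_force: [10.6, -10.0, -3.0]
grip_width: 0.194
```

Call:
arm_command(plan=[[0.0009,-0.003,0,0],[0.0012,-0.0029,0,0],[0.0014,-0.0027,0,0],[0.0018,-0.0026,0,0],[0.002,-0.0024,0,0],[0.0022,-0.0022,0,0]])

```text
t: 8.62
tool_pos: [0.5102, -0.1558, 0.1058]
eef_rot: [[-0.006, 1.0, 0.006], [1.0, 0.006, -0.005], [-0.005, 0.006, -1.0]]
ft_force: [2.9, -15.3, -0.1]
grip_width: 0.191
```

Call:
arm_command(plan=[[0.0024,-0.002,0,0],[0.0026,-0.0021,0,0],[0.0027,-0.0018,0,0],[0.0028,-0.0014,0,0],[0.003,-0.0011,0,0],[0.003,-0.0008,0,0]])

```text
t: 9.12
tool_pos: [0.4992, -0.1389, 0.1053]
eef_rot: [[-0.007, 1.0, 0.002], [1.0, 0.007, -0.003], [-0.003, 0.002, -1.0]]
ft_force: [-5.2, -13.7, 5.1]
grip_width: 0.19
```

Call:
arm_command(plan=[[0.0031,-0.0006,0,0],[0.0031,-0.0003,0,0],[0.0032,0.0,0,0],[0.0031,0.0003,0,0],[0.0031,0.0005,0,0],[0.003,0.0008,0,0]])

```text
t: 9.62
tool_pos: [0.4985, -0.1194, 0.1049]
eef_rot: [[-0.007, 1.0, -0.002], [1.0, 0.007, -0.002], [-0.002, -0.002, -1.0]]
ft_force: [-9.4, -7.3, 8.5]
grip_width: 0.194
```

Call:
arm_command(plan=[[0.003,0.0011,0,0],[0.0029,0.0013,0,0],[0.0027,0.0015,0,0],[0.0026,0.0018,0,0],[0.0024,0.002,0,0],[0.0022,0.0022,0,0]])

```text
t: 10.12
tool_pos: [0.5074, -0.1027, 0.1046]
eef_rot: [[-0.006, 1.0, -0.005], [1.0, 0.006, 0.0], [0.0, -0.005, -1.0]]
ft_force: [-12.3, -1.9, 11.1]
grip_width: 0.193
```

Call:
arm_command(plan=[[0.002,0.0024,-0.0003,0],[0.0019,0.0026,0,0],[0.0016,0.0027,0,0],[0.0015,0.0028,0,0],[0.0012,0.003,0,0],[0.0009,0.003,0,0]])

```text
t: 10.62
tool_pos: [0.5235, -0.0928, 0.1046]
eef_rot: [[-0.006, 1.0, -0.006], [1.0, 0.006, 0.001], [0.001, -0.006, -1.0]]
ft_force: [-13.4, 0.2, 9.0]
grip_width: 0.198
```

Call:
arm_command(plan=[[0.0006,0.0031,0,0],[0.0003,0.0031,0,0],[0.0,0.0032,0,0],[-0.0003,0.0031,0,0],[-0.0005,0.0031,0,0],[-0.0008,0.003,0,0]])

```text
t: 11.12
tool_pos: [0.5425, -0.0928, 0.1047]
eef_rot: [[-0.006, 1.0, -0.005], [1.0, 0.006, 0.002], [0.002, -0.005, -1.0]]
ft_force: [-10.9, 7.0, 9.9]
grip_width: 0.189
```

Call:
arm_command(plan=[[-0.0011,0.003,0,0],[-0.0013,0.0029,0,0],[-0.0015,0.0027,0,0],[-0.0018,0.0026,0,0],[-0.002,0.0024,0,0],[-0.0022,0.0022,0,0]])

```text
t: 11.62
tool_pos: [0.5587, -0.1024, 0.1047]
eef_rot: [[-0.006, 1.0, -0.004], [1.0, 0.006, 0.002], [0.002, -0.004, -1.0]]
ft_force: [-7.5, 7.9, 5.4]
grip_width: 0.192
```

Call:
arm_command(plan=[[-0.0024,0.002,0,0],[-0.0026,0.0019,0,0],[-0.0027,0.0015,0,0],[-0.0028,0.0014,0,0],[-0.003,0.0011,0,0],[-0.003,0.0008,0,0]])

```text
t: 12.12
tool_pos: [0.5679, -0.1185, 0.1046]
eef_rot: [[-0.006, 1.0, -0.003], [1.0, 0.006, 0.003], [0.003, -0.003, -1.0]]
ft_force: [-4.9, 13.1, 4.8]
grip_width: 0.193
```

Call:
arm_command(plan=[[-0.0031,0.0006,0,0],[-0.0031,0.0003,0,0],[-0.0032,0.0,0,0],[-0.0031,-0.0003,0,0],[-0.0031,-0.0005,0,0],[-0.003,-0.0008,0,0]])

```text
t: 12.62
tool_pos: [0.5688, -0.1373, 0.1049]
eef_rot: [[-0.006, 1.0, 0.001], [1.0, 0.006, 0.002], [0.002, 0.001, -1.0]]
ft_force: [2.4, 11.9, 0.2]
grip_width: 0.194
```

Call:
arm_command(plan=[[-0.003,-0.0011,0,0],[-0.0029,-0.0013,0,0],[-0.0027,-0.0015,0,0],[-0.0026,-0.0018,0,0],[-0.0024,-0.002,0,0],[-0.0022,-0.0022,0,0]])

```text
t: 13.12
tool_pos: [0.5605, -0.1538, 0.1053]
eef_rot: [[-0.006, 1.0, 0.005], [1.0, 0.006, 0.001], [0.001, 0.005, -1.0]]
ft_force: [10.9, 8.1, -4.0]
grip_width: 0.194
```

Call:
arm_command(plan=[[-0.002,-0.0024,0,0],[-0.0019,-0.0026,0,0],[-0.0015,-0.0027,0,0],[-0.0014,-0.0028,0,0],[-0.0011,-0.003,0,0],[-0.0008,-0.003,0,0]])

```text
t: 13.62
tool_pos: [0.5451, -0.1639, 0.1058]
eef_rot: [[-0.006, 1.0, 0.008], [1.0, 0.006, -0.002], [-0.002, 0.008, -1.0]]
ft_force: [14.7, -0.8, -6.1]
grip_width: 0.193
```

Call:
arm_command(plan=[[-0.0006,-0.0031,0,0],[-0.0003,-0.0031,0,0],[0,-0.0032,0,0],[0.0003,-0.0031,0,0],[0.0005,-0.0031,0,0],[0.0008,-0.003,0,0]])

```text
t: 14.12
tool_pos: [0.5264, -0.1645, 0.1061]
eef_rot: [[-0.006, 1.0, 0.008], [1.0, 0.006, -0.004], [-0.004, 0.008, -1.0]]
ft_force: [9.4, -9.2, -3.0]
grip_width: 0.19
```

Call:
arm_command(plan=[[0.0009,-0.003,0,0],[0.0012,-0.0029,0,0],[0.0014,-0.0027,0,0],[0.0018,-0.0026,0,0],[0.002,-0.0024,0,0],[0.0022,-0.0022,0,0]])

```text
t: 14.62
tool_pos: [0.5099, -0.1556, 0.106]
eef_rot: [[-0.006, 1.0, 0.007], [1.0, 0.006, -0.005], [-0.005, 0.007, -1.0]]
ft_force: [6.7, -15.1, -2.5]
grip_width: 0.192
```

Call:
arm_command(plan=[[0.0024,-0.002,0,0],[0.0026,-0.0019,0,0],[0.0027,-0.0015,0,0],[0.0028,-0.0014,0,0],[0.003,-0.0011,0,0],[0.003,-0.0008,0,0]])

```text
t: 15.12
tool_pos: [0.4992, -0.1388, 0.1056]
eef_rot: [[-0.007, 1.0, 0.002], [1.0, 0.007, -0.003], [-0.003, 0.002, -1.0]]
ft_force: [-4.7, -13.6, 4.6]
grip_width: 0.192
```

Call:
arm_command(plan=[[0.0031,-0.0006,0,0],[0.0031,-0.0003,0,0],[0.0032,0.0,0,0],[0.0031,0.0003,0,0],[0.0031,0.0005,0,0],[0.003,0.0008,0,0]])

```text
t: 15.62
tool_pos: [0.498, -0.1195, 0.1052]
eef_rot: [[-0.007, 1.0, -0.003], [1.0, 0.007, -0.002], [-0.002, -0.003, -1.0]]
ft_force: [-14.2, -10.7, 9.2]
grip_width: 0.19
```

Call:
arm_command(plan=[[0.003,0.0013,0,0],[0.0029,0.0015,0,0],[0.0027,0.0018,0,0],[0.0026,0.0021,0,0],[0.0024,0.002,0,0],[0.0022,0.0022,0,0]])

```text
t: 16.12
tool_pos: [0.5105, -0.1024, 0.105]
eef_rot: [[-0.006, 1.0, 0.0], [1.0, 0.006, -0.0], [-0.0, 0.0, -1.0]]
ft_force: [1.1, 0.2, 1.1]
grip_width: 0.006
```

The grip opening has fallen to 0, so the knob slipped out of the fingers. This low force is not the tail letting go. I'll look before doing anything else.

Run:
```python
from bench import *
import cv2
a=snapshot("scene")[:,:,::-1]; cv2.imwrite("pics/s2.png",a); cv2.imwrite("pics/s2w.png",cv2.resize(a[85:210,220:375],None,fx=5,fy=4.8,interpolation=cv2.INTER_CUBIC))
s=monitor.read_state(); print(s['t'],s['tool_pos'],s['ft_force'])
```

```text
16.1667 [ 0.51067523 -0.10218477  0.10496397] [-0.43188334  0.56604931  0.80568463]
```

View pics/s2w.png

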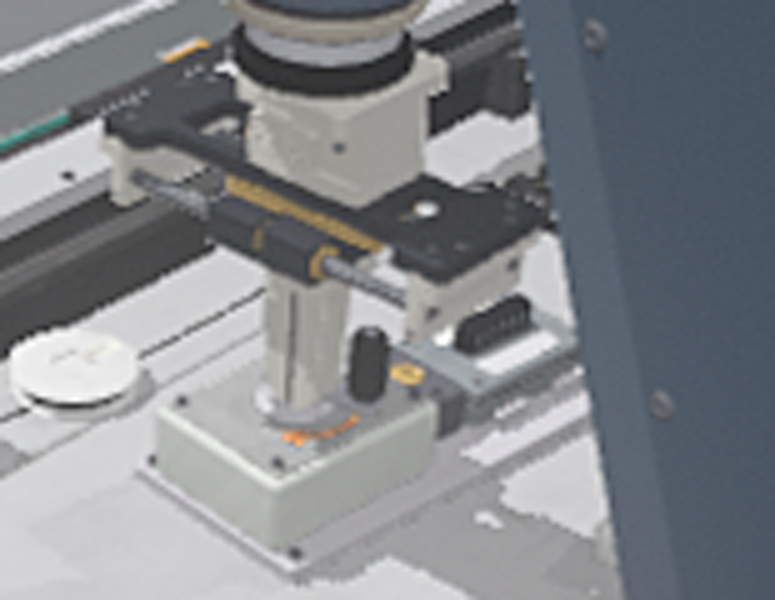

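Run:
```python
from h import *; cams()
x=plane("scene",369.5/5+220,335/4.8+85,.1065); x0=plane("scene",*un((316,147),6.5,(240,135)),.1065)
c=np.array([.5343,-.1274])
for q in (x,x0):
    d=q[:2]-c; print(q,np.linalg.norm(d),np.degrees(np.arctan2(d[1],d[0])))
```

```text
[ 0.49703508 -0.13276165  0.1065    ] 0.03764866388023403 -171.81251250570978
[ 0.49984544 -0.1162381   0.1065    ] 0.03621746355292824 162.0497423793978
```

The scene view shows the shut fingers at crop (305,390), past the knob, which is at (370,335). That puts the knob at φ≈-172°, about 694° wound. I'll lift, turn the jaws to the tangent, and regrip so that the jaw carries the drag.

Call:
arm_command(plan=[[0,0,-0.02,0],[0,0,-0.02,0],[-0.015,-0.006,0,0],[-0.0153,-0.006,0,0],[0,0,0,-0.1217],[0,0,0,-0.1217],[0,0,0,-0.1217],[0,0,0,-0.1217],[0,0,0,-0.1217],[0,0,0,-0.1217],[0,0,0,-0.1217],[0,0,0,-0.1217]])

```text
t: 17.17
tool_pos: [0.4983, -0.1331, 0.1449]
eef_rot: [[-0.834, 0.552, 0.0], [0.552, 0.834, -0.0], [-0.0, 0.0, -1.0]]
ft_force: [-0.0, -0.2, 1.0]
grip_width: 0.005
```

Call:
arm_command(plan=[[0,0,0,-0.1217],[0,0,0,-0.1217],[0,0,0,-0.1217],[0,0,0,-0.1217],[0,0,0,-0.1217],[0,0,0,-0.1217],[0,0,0,0],[0,0,0,0]], jaw=0.1)

```text
t: 17.83
tool_pos: [0.4983, -0.1331, 0.1449]
eef_rot: [[-0.991, -0.135, 0.0], [-0.135, 0.991, 0.0], [-0.0, -0.0, -1.0]]
ft_force: [0.5, -0.0, -0.3]
grip_width: 0.443
```

Run:
```python
from bench import *
import cv2
a=snapshot("scene")[:,:,::-1]; cv2.imwrite("pics/s3.png",a); cv2.imwrite("pics/s3w.png",cv2.resize(a[85:210,220:375],None,fx=5,fy=4.8,interpolation=cv2.INTER_CUBIC))
s=monitor.read_state(); print(s['t'],s['tool_pos'],s['eef_rot'],s['ft_force'],s['grip_width'],s['joint_positions'])
```

```text
17.8833 [ 0.49824172 -0.13308004  0.1449317 ] [[-9.90944869e-01 -1.34269362e-01  7.33471828e-05]
 [-1.34269360e-01  9.90944871e-01  2.38276340e-05]
 [-7.58823358e-05  1.37635923e-05 -9.99999997e-01]] [-0.28570036  0.42341    -0.76523751] 0.44771487791346953 [-2.01291295e+01  2.40020679e+01  1.04857609e+02  3.50359723e-03
  5.11368468e+01 -1.17847700e+02]
```

View pics/s3w.png

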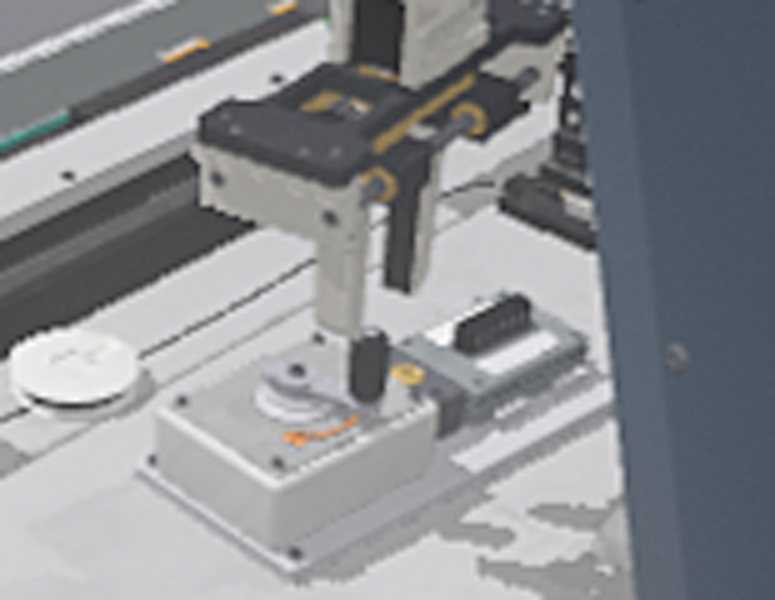

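The fingers straddle the knob: tips at (340,330) and (400,290), knob at (370,335). I'll descend and close.

Call:
arm_command(plan=[[0,0,0.02,0],[0,0,0.015,0],[0,0,0.006,0],[0,0,0,0]])

```text
t: 18.22
tool_pos: [0.4976, -0.1329, 0.1028]
eef_rot: [[-0.991, -0.136, -0.002], [-0.136, 0.991, 0.001], [0.002, 0.001, -1.0]]
ft_force: [-0.0, 0.9, 0.1]
grip_width: 0.452
```

Call:
arm_command(plan=[[0,0,0,0],[0,0,0,0],[0,0,0,0],[0,0,0,0],[0,0,0,0],[0,0,0,0]], jaw=1, newtons=20)

```text
t: 18.72
tool_pos: [0.4984, -0.1332, 0.1044]
eef_rot: [[-0.99, -0.138, 0.001], [-0.138, 0.99, -0.0], [-0.001, -0.0, -1.0]]
ft_force: [-0.9, -0.0, 3.3]
grip_width: 0.194
```

Call:
arm_command(plan=[[-0.0001,0.0031,0,0.0873],[-0.0001,0.0031,0,0.0873],[-0.0001,0.0031,0,0.0873],[-0.0002,0.0032,0,0.0873]])

```text
t: 19.05
tool_pos: [0.4983, -0.122, 0.1044]
eef_rot: [[-0.977, 0.212, -0.0], [0.212, 0.977, -0.003], [-0.0, -0.003, -1.0]]
ft_force: [-6.7, -10.7, 7.1]
grip_width: 0.193
```

Call:
arm_command(plan=[[-0.0001,0.0031,0,0.0873],[-0.0002,0.0031,0,0.0873],[-0.0002,0.0031,0,0.0873],[-0.0002,0.0032,0,0.0873]])

```text
t: 19.38
tool_pos: [0.5023, -0.1097, 0.1043]
eef_rot: [[-0.845, 0.534, -0.003], [0.534, 0.845, -0.001], [0.002, -0.002, -1.0]]
ft_force: [-9.4, -3.1, 10.7]
grip_width: 0.188
```

Call:
arm_command(plan=[[-0.0003,0.0031,0,0.0873],[-0.0003,0.0031,0,0.0873],[-0.0003,0.0032,0,0.0873]])

```text
t: 19.63
tool_pos: [0.5083, -0.1019, 0.1042]
eef_rot: [[-0.678, 0.735, -0.004], [0.735, 0.678, 0.001], [0.003, -0.002, -1.0]]
ft_force: [-10.8, 4.7, 13.9]
grip_width: 0.195
```

Call:
arm_command(plan=[[0.0004,0.0031,-0.0003,0.0873],[0.0003,0.0031,-0.0003,0.0873],[0.0001,0.0032,-0.0003,0.0873]])

```text
t: 19.88
tool_pos: [0.5162, -0.0956, 0.1047]
eef_rot: [[-0.465, 0.885, -0.001], [0.885, 0.465, 0.0], [0.001, -0.001, -1.0]]
ft_force: [-0.9, -1.3, -2.9]
grip_width: 0.195
```

Call:
arm_command(plan=[[-0.0001,0.0031,0,0.0873],[-0.0001,0.0031,0,0.0873]])

```text
t: 20.05
tool_pos: [0.522, -0.0931, 0.1046]
eef_rot: [[-0.304, 0.953, -0.001], [0.953, 0.304, 0.0], [0.001, -0.001, -1.0]]
ft_force: [-1.7, -0.2, 0.1]
grip_width: 0.193
```

Run:
```python
from bench import *
s=monitor.read_state(); print(s['t'],s['tool_pos'],s['eef_rot'][:,1],s['ft_force'],s['grip_width'],s['joint_positions'])
```

```text
20.05 [ 0.52195392 -0.09308134  0.10464689] [ 0.95275112  0.30375007 -0.00109825] [-1.70225693 -0.15685086  0.10160826] 0.19335991633944574 [-1.51467302e+01  2.89247900e+01  1.04009284e+02  1.07171368e-02
  4.71458806e+01 -3.28369893e+01]
```

The drag has fallen to about 1.5 N and stays there, so the tail has let go after about 770° in all. I stop winding, release, lift and go to the cassette.

Call:
arm_command(plan=[[0,0,0,0],[0,0,0,0],[0,0,0,0],[0,0,0,0],[0,0,-0.01,0],[0,0,-0.02,0],[0,0,-0.02,0]], jaw=0.1)

```text
t: 20.63
tool_pos: [0.522, -0.0934, 0.1557]
eef_rot: [[-0.309, 0.951, -0.001], [0.951, 0.309, 0.0], [0.001, -0.001, -1.0]]
ft_force: [-0.1, -0.3, 1.3]
grip_width: 0.451
```

Call:
arm_command(plan=[[0,0,0,0.1025],[0,0,0,0.1025],[0,0,0,0.1025],[0,0,0,0.1025],[-0.0338,0.0031,0,0],[-0.0338,0.0031,0,0],[-0.0338,0.0031,0,0],[-0.0338,0.0031,0,0],[-0.0338,0.0031,0,0],[0,0,0,0],[0,0,0,0]])

```text
t: 21.55
tool_pos: [0.5211, -0.2645, 0.1553]
eef_rot: [[0.099, 0.995, 0.0], [0.995, -0.099, -0.0], [-0.0, 0.0, -1.0]]
ft_force: [-0.2, 1.3, -0.3]
grip_width: 0.449
```

Run:
```python
from bench import *
import cv2
a=snapshot("scene")[:,:,::-1]; cv2.imwrite("pics/s4.png",a); cv2.imwrite("pics/s4w.png",cv2.resize(a[85:210,220:375],None,fx=5,fy=4.8,interpolation=cv2.INTER_CUBIC))
s=monitor.read_state(); print(s['t'],s['tool_pos'],s['eef_rot'],s['ft_force'],s['grip_width'],s['joint_positions'])
```

```text
21.6 [ 0.52117555 -0.26320026  0.15521029] [[ 9.73931266e-02  9.95245989e-01 -3.68047434e-06]
 [ 9.95245963e-01 -9.73931231e-02  2.31276533e-04]
 [ 2.29818589e-04 -2.61877219e-05 -9.99999973e-01]] [-0.85130296 -0.31940283 -0.9666951 ] 0.45217085403829355 [-3.13671874e+01  2.94117840e+01  9.40629405e+01  1.34317532e-02
  5.65323538e+01 -2.57855205e+01]
```

View pics/s4w.png

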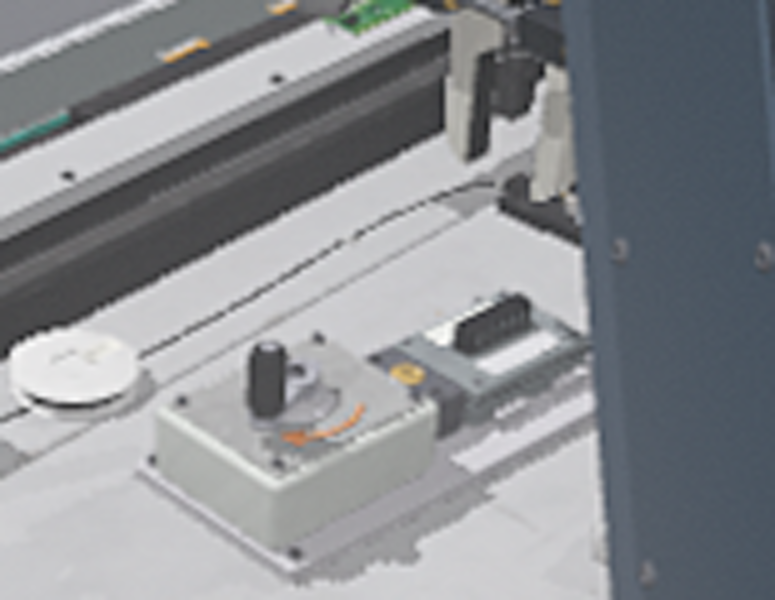

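The knob stands at crop (266,375), at its stopping place, and the cassette is untouched with its grip at (492,325). The fingers are above it. I'll descend in two steps.

Call:
arm_command(plan=[[0,-0.0005,0.03,0],[0,0,0.03,0],[0,0,0.018,0],[0,0,0.01,0],[0,0,0.005,0],[0,0,0,0],[0,0,0,0]])

```text
t: 22.18
tool_pos: [0.5215, -0.2629, 0.0629]
eef_rot: [[0.096, 0.995, 0.001], [0.995, -0.096, -0.001], [-0.0, 0.001, -1.0]]
ft_force: [-0.3, -0.1, 1.6]
grip_width: 0.452
```

Run:
```python
from bench import *
import cv2
a=snapshot("scene")[:,:,::-1]; cv2.imwrite("pics/s5w.png",cv2.resize(a[85:210,220:375],None,fx=5,fy=4.8,interpolation=cv2.INTER_CUBIC))
s=monitor.read_state(); print(s['t'],s['tool_pos'],s['ft_force'])
```

```text
22.2333 [ 0.52160045 -0.26316316  0.06311752] [ 0.21089834 -0.168532    0.65415783]
```

View pics/s5w.png

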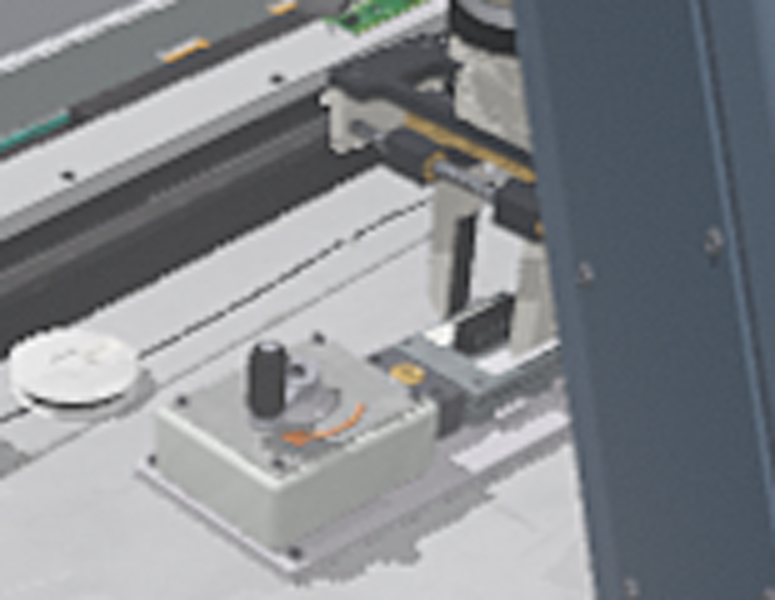

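The fingers straddle the grip (tips at (450,310) and (530,345)). I'll close and lift slowly.

Call:
arm_command(plan=[[0,0,0.001,0],[0,0,0,0],[0,0,0,0],[0,0,0,0],[0,0,0,0],[0,0,0,0],[0,0,0,0]], jaw=1, newtons=25)

```text
t: 22.82
tool_pos: [0.5209, -0.2631, 0.061]
eef_rot: [[0.097, 0.995, -0.0], [0.995, -0.097, -0.0], [-0.0, -0.0, -1.0]]
ft_force: [-1.5, 0.5, 1.3]
grip_width: 0.125
```

Call:
arm_command(plan=[[0,0,-0.003,0],[0,0,-0.004,0],[0,0,-0.005,0],[0,0,-0.006,0],[0,0,-0.007,0],[0,0,0,0]])

```text
t: 23.32
tool_pos: [0.5216, -0.2635, 0.0875]
eef_rot: [[0.097, 0.995, 0.002], [0.995, -0.097, -0.001], [-0.001, 0.002, -1.0]]
ft_force: [0.9, -0.1, -2.5]
grip_width: 0.13
```

Call:
arm_command(plan=[[0,0,-0.015,0],[0,0,-0.025,0],[0,0,-0.03,0],[0,0,-0.025,0],[0,0,-0.013,0],[0,0,-0.005,0]])

```text
t: 23.82
tool_pos: [0.5217, -0.2635, 0.2014]
eef_rot: [[0.097, 0.995, 0.003], [0.995, -0.097, -0.002], [-0.002, 0.003, -1.0]]
ft_force: [0.0, -0.1, -1.4]
grip_width: 0.124
```

Run:
```python
from bench import *
import cv2
a=snapshot("scene")[:,:,::-1]; cv2.imwrite("pics/s6w.png",cv2.resize(a[45:210,200:375],None,fx=4,fy=3.6,interpolation=cv2.INTER_CUBIC))
s=monitor.read_state(); print(s['t'],s['tool_pos'],s['ft_force'],s['grip_width'])
```

```text
23.8667 [ 0.52147004 -0.26341546  0.20085137] [ 0.00977719 -0.17516444 -2.04838494] 0.12561869953533494
```

View pics/s6w.png

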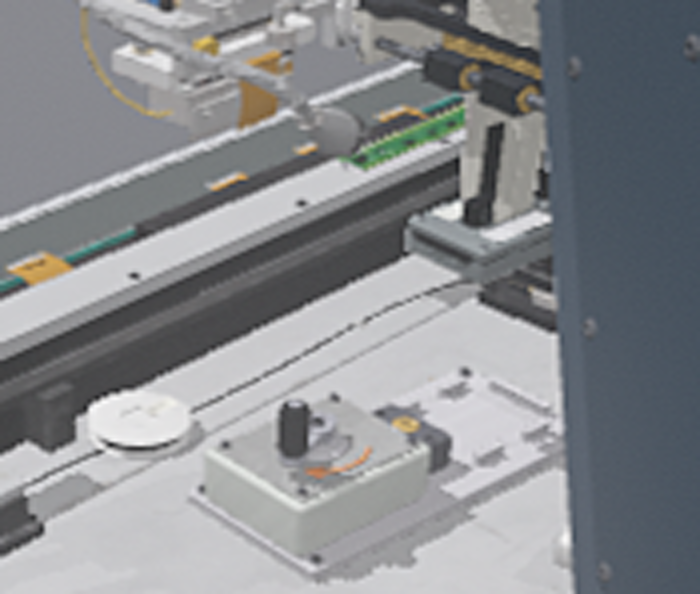

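The cassette hangs level in the fingers at (480,240) and the nest is empty. Now I carry it to the tray.

Call:
arm_command(plan=[[0.015,-0.0016,0,0],[0.032,-0.0034,0,0],[0.04,-0.0043,0,0],[0.04,-0.0043,0,0],[0.041,-0.0044,0,0],[0.041,-0.0044,0,0],[0.041,-0.0044,0,0],[0.041,-0.0044,0,0],[0.041,-0.0044,0,0],[0.04,-0.0043,0,0],[0.04,-0.0043,0,0],[0.0343,-0.004,0,0]])

```text
t: 24.87
tool_pos: [0.5145, 0.1887, 0.1974]
eef_rot: [[0.096, 0.995, -0.002], [0.995, -0.096, -0.0], [-0.001, -0.002, -1.0]]
ft_force: [0.5, -0.9, -2.4]
grip_width: 0.126
```

Call:
arm_command(plan=[[0,0,0,0.066],[0,0,0,0.066],[0,0,0,0.067],[0,0,0,0],[0,0,0,0]])

```text
t: 25.28
tool_pos: [0.5153, 0.186, 0.1977]
eef_rot: [[0.289, 0.957, -0.002], [0.957, -0.289, -0.0], [-0.001, -0.002, -1.0]]
ft_force: [0.9, 0.9, -2.1]
grip_width: 0.127
```

Run:
```python
from bench import *
import cv2,numpy as np
a=snapshot("scene")[:,:,::-1]; cv2.imwrite("pics/s7w.png",cv2.resize(a[150:300,110:270],None,fx=4.5,fy=4,interpolation=cv2.INTER_CUBIC))
s=monitor.read_state(); print(s['t'],s['tool_pos'],s['eef_rot'][:,0],s['ft_force'],s['grip_width'])
```

```text
25.3333 [0.51550579 0.18591714 0.19798899] [ 2.89421989e-01  9.57201329e-01 -7.26864195e-04] [ 0.08765391  0.38886574 -1.88614646] 0.1283766261901643
```

View pics/s7w.png

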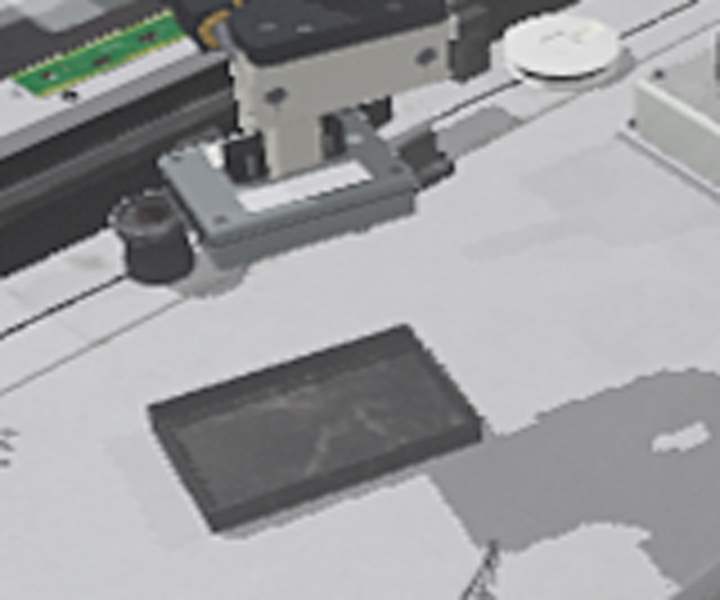

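Run:
```python
from h import *; cams(); np.set_printoptions(precision=4,suppress=True)
U=lambda x,y:(x/4.5+110-.4,y/4+150-.4)
A,B=[plane("scene",*U(*q),.016)[:2] for q in((150,408),(407,325))]
C,D=[plane("scene",*U(*q),0)[:2] for q in((483,440),(213,532))]
print(A,B,C,D,(A+B+C+D)/4,np.linalg.norm(A-B),np.linalg.norm(B-C),np.linalg.norm(C-D))
```

```text
[0.5704 0.2352] [0.5356 0.1176] [0.4621 0.1385] [0.4993 0.2569] [0.5169 0.1871] 0.12273721907061187 0.07648996930074473 0.12407957243868954
```

The scene view shows the cassette held level above the tray with matching yaw. The tray's corners are at (150,408), (407,325), (483,435) and (213,530), and its centre agrees in both views at (0.517,0.1865). I'll lower it.

Call:
arm_command(plan=[[0.0009,0.0011,0.02,0],[0,0,0.035,0],[0,0,0.035,0],[0,0,0.025,0],[0,0,0.013,0],[0,0,0.006,0],[0,0,0,0],[0,0,0,0]])

```text
t: 26.0
tool_pos: [0.5178, 0.1864, 0.0654]
eef_rot: [[0.291, 0.957, 0.001], [0.957, -0.291, 0.0], [0.0, 0.0, -1.0]]
ft_force: [1.1, 1.1, -1.5]
grip_width: 0.123
```

Run:
```python
from bench import *
import cv2,numpy as np
a=snapshot("scene")[:,:,::-1]; cv2.imwrite("pics/s8w.png",cv2.resize(a[150:300,110:270],None,fx=4.5,fy=4,interpolation=cv2.INTER_CUBIC))
s=monitor.read_state(); print(s['t'],s['tool_pos'],s['eef_rot'][:,0],s['ft_force'],s['grip_width'])
```

```text
26.05 [0.51806374 0.18647749 0.06581947] [2.91257156e-01 9.56644426e-01 8.43552734e-04] [ 0.24823641 -0.30672212 -0.93853145] 0.12614716316221716
```

View pics/s8w.png

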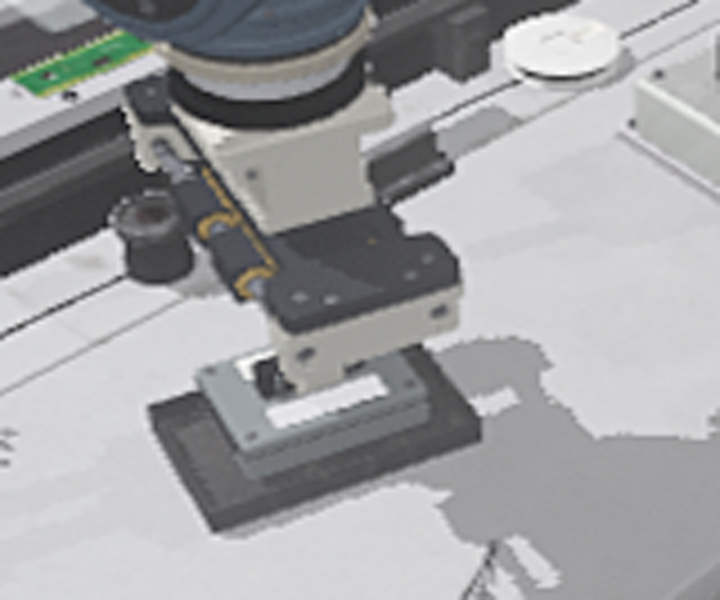

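It is centred just above the tray with its walls visible all round. I'll set it down slowly.

Call:
arm_command(plan=[[0,0,0.003,0],[0,0,0.003,0],[0,0,0.002,0],[0,0,0.0015,0],[0,0,0.001,0],[0,0,0,0],[0,0,0,0]])

```text
t: 26.63
tool_pos: [0.5175, 0.1863, 0.0543]
eef_rot: [[0.292, 0.957, -0.0], [0.957, -0.292, -0.0], [-0.0, -0.0, -1.0]]
ft_force: [0.7, -0.1, -1.7]
grip_width: 0.13
```

Call:
arm_command(plan=[[0,0,0.0007,0],[0,0,0.0007,0],[0,0,0,0],[0,0,0,0]])

```text
t: 26.97
tool_pos: [0.5176, 0.1863, 0.053]
eef_rot: [[0.292, 0.957, 0.0], [0.957, -0.292, 0.0], [0.0, 0.0, -1.0]]
ft_force: [0.2, 0.5, -1.0]
grip_width: 0.127
```

Call:
arm_command(plan=[[0,0,0.0006,0],[0,0,0.0005,0],[0,0,0,0],[0,0,0,0]])

```text
t: 27.3
tool_pos: [0.5176, 0.1864, 0.0529]
eef_rot: [[0.292, 0.957, 0.0], [0.957, -0.292, 0.0], [0.0, 0.0, -1.0]]
ft_force: [-5.0, -1.8, 15.1]
grip_width: 0.126
```

Call:
arm_command(plan=[[0,0,-0.0008,0],[0,0,0,0]])

```text
t: 27.47
tool_pos: [0.5176, 0.1864, 0.053]
eef_rot: [[0.292, 0.957, 0.0], [0.957, -0.292, 0.0], [0.0, 0.0, -1.0]]
ft_force: [-2.0, -0.5, 6.5]
grip_width: 0.125
```

Call:
arm_command(plan=[[0,0,0,0],[0,0,0,0],[0,0,0,0],[0,0,0,0],[0,0,-0.005,0],[0,0,-0.015,0],[0,0,-0.03,0],[0,0,-0.03,0],[0,0,-0.03,0],[0,0,0,0]], jaw=0.3)

```text
t: 28.3
tool_pos: [0.5198, 0.187, 0.1684]
eef_rot: [[0.292, 0.956, 0.008], [0.957, -0.292, 0.002], [0.005, 0.007, -1.0]]
ft_force: [0.9, 0.4, 0.6]
grip_width: 0.35
```

Call:
arm_command(plan=[[0,-0.03,-0.03,0],[0,-0.035,-0.01,0],[0,-0.035,0,0],[0,-0.03,0,0],[0,0,0,0]])

```text
t: 28.72
tool_pos: [0.3894, 0.2247, 0.2019]
eef_rot: [[0.29, 0.957, -0.002], [0.957, -0.29, -0.0], [-0.001, -0.002, -1.0]]
ft_force: [1.5, -0.6, -0.1]
grip_width: 0.346
```

Run:
```python
from bench import *
import cv2,numpy as np
b=snapshot("scene")[:,:,::-1]; cv2.imwrite("pics/s9.png",cv2.resize(b,None,fx=1.55,fy=1.55,interpolation=cv2.INTER_CUBIC)); cv2.imwrite("pics/s9w.png",cv2.resize(b[150:300,110:270],None,fx=4.5,fy=4,interpolation=cv2.INTER_CUBIC))
a=snapshot("top")[:,:,::-1]; cv2.imwrite("pics/t9.png",cv2.resize(a,None,fx=1.55,fy=1.55,interpolation=cv2.INTER_CUBIC))
s=monitor.read_state(); print(s['t'],s['tool_pos'],s['ft_force'],s['grip_width'])
```

```text
28.8167 [0.39326371 0.22437592 0.20231846] [ 0.32844071 -0.19902941  0.63202792] 0.35075177628216037
```

View pics/s9w.png

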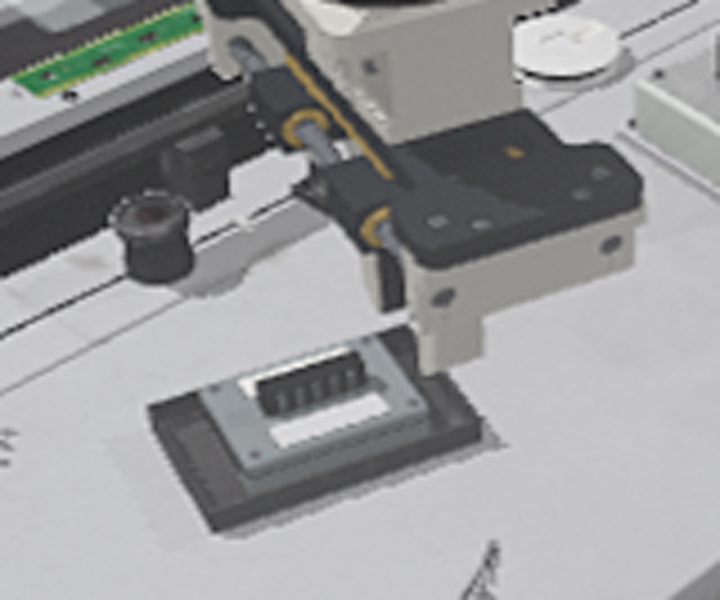

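View pics/s9.png

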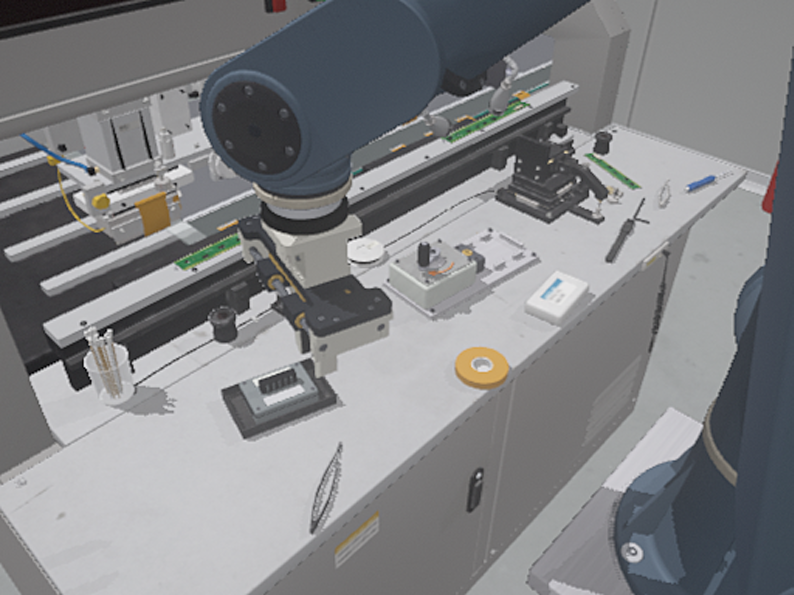

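View pics/t9.png

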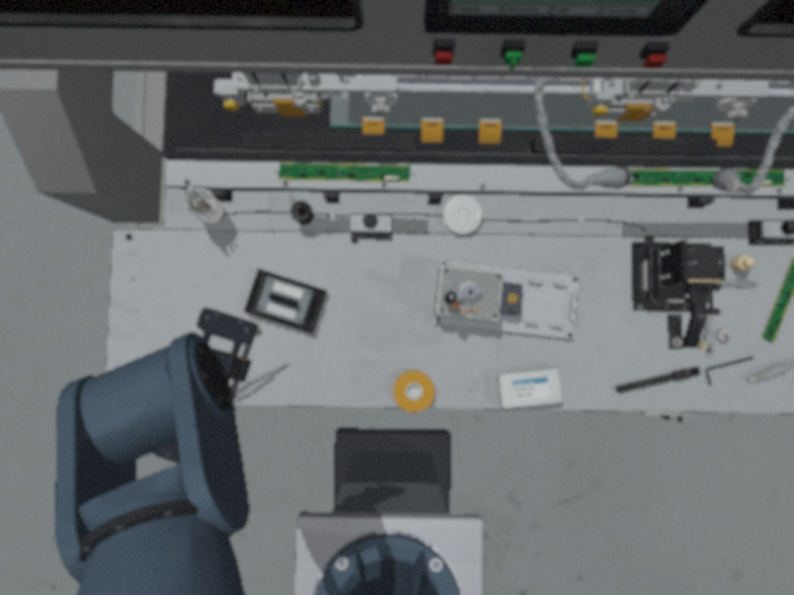

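The cassette lies flat inside the tray, at (285,300) in the top view. The knob is still where I left it, and the loupe, tape, tweezers and wipes have not moved. Nothing is touching the robot, so I hand in.

Run:
```python
from bench import *
print(r.sign_off())
```

```text
the job is handed in; nothing more can be done
None
```

I wound the crank clockwise about 770° in all and stopped once it ran light. Then I lifted the cassette out by its finger grip and set it down in the tray. The job was handed in at about 29 s.

- **Tail let go:** The drag at the knob was about 10–15 N by the wrist sensor, above the 5–10 N given. It fell to about 1.5 N between roughly 730° and 760°. I added about 10° to confirm it stayed light, then let go.
- **Slip:** Near 720° the knob slipped out of the 15 N grip and turned back a little. I took that low force as a lost grip, because the jaws had shut. I regripped at 20 N with the jaws along the direction of travel and finished the winding.
- **Setting down:** The cassette met the tray floor with about 15 N, which I eased to about 6 N before opening the fingers.
- **Last checks:** The final pictures from both cameras show the cassette flat and lengthwise in the tray. The knob is still where I released it, and the loupe, tape, tweezers and wipes look undisturbed. The gripper is clear, with wrist force near zero. The camera cannot show the film's trailer, so the stopping point rests on the force readings alone.

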